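# Sanitiser bottle out of the partitioned carton

## Robot

A 6-joint arm with a two-finger parallel gripper is mounted at the origin on the work surface. World frame = base frame: x ahead of the robot, y to its left, z up, the work surface at z = 0. Lengths are in m, angles in rad, forces in N, time in s.
With the tool pointing down it reaches from about 0.35 to 0.975 m from the base axis. Payload 17.4 kg.
Tool frame: the origin (TCP) lies on the centre line of the jaws, within the pads' length; the fingertips stand 11 mm ahead of it and the grasp point (between the pads) lies 8 mm behind it (bot.tip_extent is the distance from the TCP to the fingertips, in m); z points along the fingers, y is the line along which they close (so a half turn about z gives the same grasp; the last joint's range is limited). The gripper opens to 85 mm and grips with 20 to 120 N. Pads are 22 mm wide; open, the fingers measure 114 mm over their backs; the gripper's body (76 mm by 85 mm) begins 54 mm behind the grasp point. The pads swing forward as they close: fully open they stand 13 mm farther back than shut.
Start: joints at [-1.35, 0.116, 1.442, -0, 1.584, -0.038], TCP at [0.173, -0.653, 0.242] pointing down, gripper open.
Joint ranges: [-2.83, 2.83], [-0.83, 2.19], [0.07, 2.5], [-1.14, 4.28], [0.01, 3], [-2.97, 2.97]. Speed limits (rad/s): [1.89, 1.89, 2.22, 3.14, 3.14, 3.14].

## Interface

Orientations are given as a unit quaternion [w, x, y, z].
In Python, from rig import bot, cams gives the robot as it stands.
- The arm moves only by the tool jog_arm, never from a script. Its argument "targets" is a list that holds one entry, the list of rows, each a list of 5 numbers: the opening in per cent of the stroke, from 0 (shut) to 100 (fully open), then the shift along the world's x, y, z in cm, then the turn about the world's z in degrees. A call has 1 to 12 rows; each row is the pose to reach, as a shift and turn from the pose commanded when the call began; what a row does not reach only later rows make up. A row lasts 1/10 s, in which the tool goes at most 50 mm and 8.59 degrees, less where a joint would pass 70% of its speed; a pose out of reach is approached as far as the arm can. A call with a gripper value outside its range is refused whole. The fingers move at their own pace and stop on an object; "grip_force" is the grip in N (left out, the last holds). Time passes only in rows, so rows that repeat a pose let the fingers close. It gives the time, the measured TCP pose, the force, the opening and the grip force at its end, in the units of the state.
- bot.get_obs(): the state, without advancing time (a new reading comes with each control period).
- cams.grab_frame(name): name is "scene" or "top"; returns a dict with "frame" (384x512x3 uint8, red, green, blue), "depth" (384x512 float32, m along the optical axis (not along the pixel's ray), 0 where there is no reading), "camera_matrix" (3x3 intrinsics, pixels), "camera_from_world" (4x4, takes a point from world to camera coordinates). Camera axes: x right, y up, looking along -z (the intrinsics and any distortion apply to the point x, -y, -z); pixel columns grow to the right and rows downward; lengths in m; the calibration is good to about 2 mm. A picture is of the moment at which its call begins.
- bot.sign_off(): hands the job in; it is judged then, once.
The state is a dict: "clock": time; "q": joint angles; "qvel": joint speeds; "joint_torque": joint torques, N m; "tool_pos": TCP position; "ee_rot": TCP orientation; "ft_force": force on the tool from outside, world axes, zero at the start; "moment": the same for the moment, N m; "opening": opening from 0.0 (shut) to 1.0 (fully open); "gripper_force": force on a finger pad.
Only numpy, scipy, OpenCV 4.12 (cv2) and the standard library are available. Lean on these libraries where they do the work, as an engineer would, in place of code of your own. Each camera call takes 0.05 s, during which the arm holds its last target. There are 200 camera calls.

## Task

The hygiene tray on this office desk has no hand sanitiser. Reach into the sloping, partitioned delivery carton, draw the green-capped bottle out past the cardboard dividers without crushing the cardboard, and stand it upright, all of its foot on the round dark mat of the white tray; set it down, do not drop it. Leave the other bottles in their cells and everything else on the desk where it is.

Things in the scene. Friction and masses are not known exactly. Their poses are not given: they have to be found in the camera images.
- sanitiser_center (a point): the bottle to fetch: white plastic spray bottle, 154 mm tall, 170 to 350 g, green label and green cap. Round body 72 mm across up to 88 mm above its foot, then a shoulder narrowing to 30 mm at 100 mm. This point is on its axis, 77 mm above the foot; z points to the cap. It starts in one of the three cells of the carton's rear row (any of them), leaning with the carton, against the cell's lower side
- sanitiser_cap (a point): the same bottle's green overcap, where to grasp it: straight, firm, 30 mm across, from 100 to 154 mm above the foot; this point is on the axis, 134 mm above the foot, 20 mm below the cap's top; axes as the bottle's. A firm grip does no harm; the bottle may swing a little between the fingers
- carton: open brown cardboard carton in a dark steel sloping stand, both fixed; the mouth leans 25 degrees (0.436 rad) towards the robot. Outside 190 mm (x: up the slope, away from the robot) x 306 mm (y: level) x 165 mm (z: out of the mouth, along the standing bottles); walls and floor 5 mm thick. Origin: centre of the underside
- dividers: slotted cardboard dividers fixed in the carton; origin: centre of their lower edge, on the inner floor, 5 mm above the carton's origin; axes as the carton's. 4 mm thick, 145 mm tall, upper edges 15 mm below the carton's rim. They make a front and a rear row of three cells, each 88 mm (x) by 96 mm (y) clear, centres at x -46 and +46, y -100, 0 and +100 mm. Cap tops lie 6 mm below the rim. The front row's middle cell is empty
- mat_center (a point): centre of the upper face of the round dark mat, 136 mm across, 7 mm above the desk, at the near end of the white plastic hygiene tray (280 x 160 mm, fixed, rim 12 mm high); x points along the tray towards the wipes canister at its far end, y across it
- canister_center (a point): white and blue wipes canister, 86 mm across, 140 mm tall, standing on the far end of the tray, its axis 140 mm from the mat's centre; this point is its centre; leave it alone
- blue_a_center (a point): white plastic spray bottle of the same size and shape as the sanitiser bottle, with blue overcap and label; this point is its centre; rear row; leave it in its cell
- yellow_a_center (a point): white plastic spray bottle of the same size and shape as the sanitiser bottle, with yellow overcap and label; this point is its centre; rear row; leave it in its cell
- blue_b_center (a point): white plastic spray bottle of the same size and shape as the sanitiser bottle, with blue overcap and label; this point is its centre; front row; leave it in its cell
- yellow_b_center (a point): white plastic spray bottle of the same size and shape as the sanitiser bottle, with yellow overcap and label; this point is its centre; front row; leave it in its cell
- mouse_center (a point): red computer mouse, 102 x 62 x 32 mm, on the left of the desk; its centre
- phone_center (a point): dark green phone lying flat, 150 x 72 x 9 mm, on the left of the desk; its centre
- sign_center (a point): clear acrylic table sign with pink cards, 75 x 210 x 100 mm, at the far edge of the desk; its centre
Not all that is in view belongs to the job. What is shaped like the part that bears sanitiser_center but orange is not meant.

How it is judged:
On the way:
1. the green-capped bottle is lifted out: its foot is past the dividers (its centre 232 mm or more above the carton's underside, measured along the carton's axis) (z of sanitiser_center in the frame of carton above 0.232 m), for 0.1 s.
At the end, for the whole second after the job is handed in: The green-capped bottle stands upright (within 0.08 rad) at rest and released on the round mat, its axis within 32 mm of the mat's centre so that its whole foot is on the mat; the other bottles, the canister, mouse, phone and sign are within 30 mm of where they began (horizontal distance between sanitiser_center and mat_center below 0.032 m and z of sanitiser_center in the frame of mat_center between 0.071 and 0.083 m and angle between sanitiser_center's own z axis and vertical below 0.08 rad and linear speed of sanitiser below 0.02 m/s and contact force between the fingers and sanitiser below 0.1 N and distance of each of blue_a_center, yellow_a_center, blue_b_center, yellow_b_center, canister_center, mouse_center, phone_center, sign_center from where it was at the start of the episode below 0.03 m); the robot touches nothing.
It fails at once if another bottle, the canister, mouse, phone or sign is moved by 30 mm or more (distance of any of blue_a_center, yellow_a_center, blue_b_center, yellow_b_center, canister_center, mouse_center, phone_center, sign_center from where it was at the start of the episode above 0.03 m).
It fails at once if the bottle is dropped: it moves faster than 0.5 m/s with the fingers off it (contact force between the fingers and sanitiser below 0.05 N and linear speed of sanitiser above 0.5 m/s).
It fails at once if the carton or its dividers are crushed: the arm or gripper presses on the carton, or the bottle on the dividers, with more than 25 N (contact force between any of the arm, the fingers and carton above 25 N or contact force between sanitiser and dividers above 25 N).
It also fails if it takes over 51 s, if anything falls off the work surface, if the arm or the gripper's body presses on something with over 40 N, if the wrist force passes 120 N, or if a joint passes its speed limit or range.

## Working session

There is one attempt and no reset: what is moved stays moved. The work goes in short steps, Python scripts to look and compute and a tool call to move; the robot and the scene stay as the last step left them, time stands still between calls to the robot, and variables do not carry over. Pictures are saved under pics/ and viewed, at most 11 in all, crops included, and the job is handed in when it is done.

Besides the shell and the picture viewer there is one more tool, called after "Emit:" as name(argument=value, ...) on one line, values as JSON. jog_arm: Moves the arm, as the interface text tells. Its arguments: {"type":"object","properties":{"targets":{"type":"array"},"grip_force":{"type":"number"}},"required":["targets"]}

```bash
mkdir -p pics; cat > h.py <<'E'
import numpy as np, cv2
from rig import bot, cams
def grab(n,f):
    d=cams.grab_frame(n); cv2.imwrite(f'pics/{f}.png',d['frame'][:,:,::-1]); np.savez(f'pics/{f}.npz',**d); return d
def pts(d):
    K=d['camera_matrix'];T=np.linalg.inv(d['camera_from_world']);z=d['depth']
    v,u=np.mgrid[:z.shape[0],:z.shape[1]]
    c=np.stack([(u-K[0,2])/K[0,0]*z,-(v-K[1,2])/K[1,1]*z,-z],-1)
    return c@T[:3,:3].T+T[:3,3]
E
python3 - <<'E'
from h import *
a=grab('scene','s0');b=grab('top','t0')
cv2.imwrite('pics/both.png',cv2.resize(np.vstack([a['frame'],b['frame']])[:,:,::-1],(400*1,600)))
for d in(a,b):print(d['camera_matrix'].round(1).tolist(),np.linalg.inv(d['camera_from_world']).round(3).tolist())
o=bot.get_obs();print(o)
E
```

```text
[[427.4, 0.0, 259.5], [0.0, 427.4, 196.8], [0.0, 0.0, 1.0]] [[0.86, -0.355, 0.367, 1.005], [0.51, 0.599, -0.617, -0.731], [-0.001, 0.718, 0.696, 1.11], [0.0, 0.0, 0.0, 1.0]]
[[421.4, 0.0, 251.4], [0.0, 421.4, 191.9], [0.0, 0.0, 1.0]] [[0.02, 0.996, -0.086, 0.376], [-1.0, 0.018, -0.018, 0.093], [-0.017, 0.087, 0.996, 1.558], [0.0, 0.0, 0.0, 1.0]]
{'clock': 0.1, 'q': array([-1.34981302e+00,  1.16424410e-01,  1.44219251e+00, -2.84558368e-05,
        1.58399074e+00, -3.77869019e-02]), 'qvel': array([ 0.00153821, -0.00047826, -0.00038106, -0.00018792, -0.00108848,
        0.00143433]), 'joint_torque': array([ 2.76491548e-03, -7.33660626e+01, -6.33787608e+01, -1.17507096e-05,
        5.28341654e-03,  2.90730861e-05]), 'tool_pos': array([ 0.17268497, -0.65237551,  0.24164886]), 'ee_rot': array([-5.04074279e-04,  9.91641313e-01,  1.29024215e-01, -6.05885301e-05]), 'ft_force': array([ 0.03426885, -0.51930193, -0.2858874 ]), 'moment': array([-0.02471928,  0.01638147,  0.01855202]), 'gripper_force': 0.0, 'opening': 1.0027642848784033}
```

View pics/s0.png

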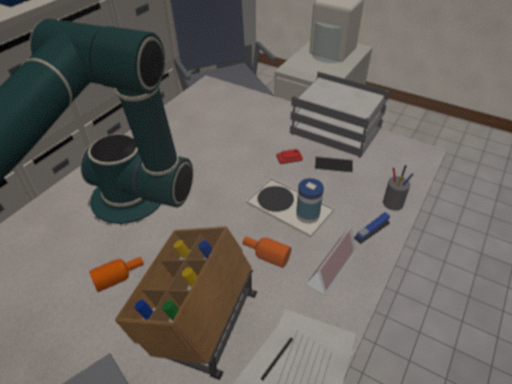

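View pics/t0.png

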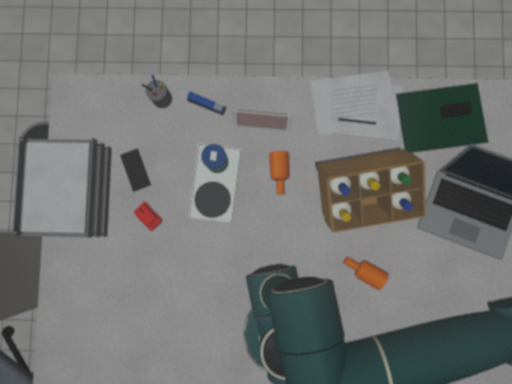

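Two views agree. The green cap is at top (403,177) and scene (170,310), in the rear row's right-hand cell. The other caps are blue and yellow, and the orange lookalikes lie on the desk at top (280,165) and (370,272). The mat is at top (213,199). Next I'll measure and confirm with a crop.

```bash
python3 - <<'E'
from h import *
def ld(f): return dict(np.load(f'pics/{f}.npz'))
for f,roi in(('t0',(310,140,430,240)),('s0',(110,220,260,370))):
    d=ld(f);P=pts(d);hsv=cv2.cvtColor(d['frame'],cv2.COLOR_RGB2HSV)
    x0,y0,x1,y1=roi;R=np.zeros(hsv.shape[:2],np.uint8);R[y0:y1,x0:x1]=1
    for n,lo,hi in(('green',(45,110,40),(85,255,255)),('blue',(100,120,40),(130,255,255)),('yellow',(20,150,100),(34,255,255))):
        m=cv2.inRange(hsv,lo,hi)*R
        k,l,st,ce=cv2.connectedComponentsWithStats(m)
        for i in range(1,k):
            if st[i,4]>25:
                q=P[l==i];q=q[np.isfinite(q).all(1)];zt=np.percentile(q[:,2],90);t=q[q[:,2]>zt-.015]
                print(f,n,ce[i].round(1),st[i,4],'top',t.mean(0).round(3),zt.round(3),'ext',np.ptp(t,0).round(3))
    if f=='t0':
        print('mat',end=' ');m=((hsv[...,2]<75)).astype(np.uint8);m[:, :190]=0;m[:,240:]=0;m[:178]=0;m[222:]=0
        c=max(cv2.findContours(m,0,2)[0],key=cv2.contourArea);e=cv2.fitEllipse(c);u,v=map(int,map(round,e[0]));print(e,P[v-8:v+9,u-8:u+9].reshape(-1,3).mean(0).round(4))
    # cardboard
    m=(cv2.inRange(hsv,(5,70,40),(22,255,255))*R>0)&(d['depth']>0)
    q=P[m];q=q[q[:,2]>.05];print('card',q.min(0).round(3),q.max(0).round(3))
    # yaw search-free: hull rect in xy of points
    if f=='t0':
        r=cv2.minAreaRect(q[:,:2].astype(np.float32));print(r,cv2.boxPoints(r).round(3).tolist())
        np.save('pics/card.npy',q)
a=ld('t0')['frame'][135:245,305:435];b=ld('s0')['frame'][215:375,105:265]
cv2.imwrite('pics/crop0.png',np.hstack([cv2.resize(a,(520,440),interpolation=2)[:,:400][:, :],cv2.resize(a,(520,440),interpolation=2)[:,400:],cv2.resize(b,(440,440),interpolation=2)])[:, -800:,::-1])
E
```

```text
t0 green [404.8 178.7] 62 top [ 0.541 -0.37   0.221] 0.227 ext [0.026 0.026 0.019]
t0 blue [344.2 189.3] 60 top [ 0.505 -0.177  0.221] 0.228 ext [0.029 0.026 0.018]
t0 blue [406.2 204.5] 72 top [ 0.461 -0.388  0.182] 0.186 ext [0.026 0.027 0.022]
t0 yellow [373.8 184.3] 88 top [ 0.52  -0.267  0.24 ] 0.226 ext [0.161 0.381 1.346]
t0 yellow [345.1 215.9] 75 top [ 0.42  -0.185  0.204] 0.187 ext [0.063 0.297 1.385]
mat ((212.13868713378906, 199.0604705810547), (31.481962203979492, 31.98189353942871), 33.7003059387207) [0.481  0.2663 0.0121]
card [ 0.373 -0.45   0.05 ] [ 0.657 -0.103  0.257]
((0.5157920122146606, -0.2740515470504761), (0.23825974762439728, 0.31754380464553833), 10.93750286102295) [[0.36899998784065247, -0.14100000262260437], [0.42899999022483826, -0.453000009059906], [0.6629999876022339, -0.40700000524520874], [0.6029999852180481, -0.09600000083446503]]
s0 green [170.  308.4] 185 top [ 0.55  -0.379  0.233] 0.226 ext [0.48  0.373 0.899]
s0 blue [204.9 247.7] 117 top [ 0.513 -0.188  0.231] 0.227 ext [0.515 0.565 0.898]
s0 blue [143.3 308.9] 188 top [ 0.464 -0.391  0.182] 0.187 ext [0.03  0.024 0.018]
s0 yellow [181.3 247.7] 166 top [ 0.429 -0.196  0.192] 0.188 ext [0.604 0.557 0.937]
s0 yellow [189.3 274.9] 171 top [ 0.525 -0.274  0.222] 0.226 ext [0.064 0.05  0.04 ]
card [ 0.208 -0.449  0.05 ] [0.66  0.03  0.255]
```

View pics/crop0.png

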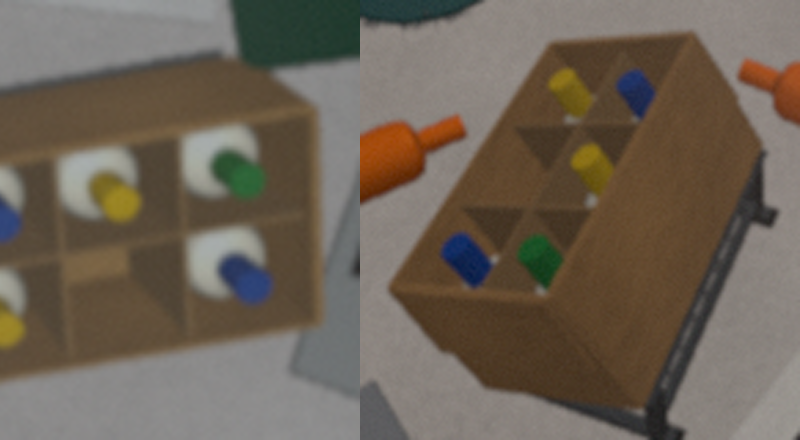

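The crop confirms the only green cap, on a white bottle, in the rear row at the right: crop right-hand view (540,260), left-hand view (240,175). Next I'll locate its cap-top disc precisely.

```bash
python3 - <<'E'
from h import *
yaw=np.radians(10.8);t=np.radians(25)
ax=np.array([np.cos(yaw)*np.cos(t),np.sin(yaw)*np.cos(t),np.sin(t)]);ay=np.array([-np.sin(yaw),np.cos(yaw),0]);n=np.cross(ax,ay)
C=[]
for f,(x0,y0,x1,y1) in(('t0',(385,160,425,195)),('s0',(150,290,190,330))):
    d=dict(np.load(f'pics/{f}.npz'));P=pts(d);hsv=cv2.cvtColor(d['frame'],cv2.COLOR_RGB2HSV)
    m=cv2.inRange(hsv,(45,100,35),(85,255,255))>0;q=np.zeros_like(m);q[y0:y1,x0:x1]=1
    p=P[m&q];p=p[(p[:,2]>.1)&(p[:,2]<.26)];h=p@n
    top=np.percentile(h,90);s=p[h>top-.005]
    print(f,len(p),len(s),'disc',s.mean(0).round(4),'carton ext',np.ptp(s@ax).round(3),np.ptp(s@ay).round(3), 'mid',((s@ax).max()+(s@ax).min())/2, ((s@ay).max()+(s@ay).min())/2, top, 'mean',(s@ax).mean(),(s@ay).mean())
    C.append(s.mean(0))
q=np.load('pics/card.npy');h=q@n;r=q[(h>np.percentile(h,99)-.006)]
print('rim h',np.percentile(h,[95,99,100]).round(4),'rim ax',np.percentile(r@ax,[0,2,98,100]).round(3),'ay',np.percentile(r@ay,[0,2,98,100]).round(3))
r2=cv2.minAreaRect(np.stack([r@ax,r@ay],1).astype(np.float32));print(r2)
c=np.mean(C,0)
for s in(12,15,20):
    g=c-n*s*1e-3; tcp=g-[0,0,.008]; o=bot.get_obs(); print(s,'grasp',g.round(4),'tcp',tcp.round(4),'shift cm',((tcp-o['tool_pos'])*100).round(1))
E
```

```text
t0 78 43 disc [ 0.5392 -0.3725  0.2226] carton ext 0.024 0.024 mid 0.5110582766397231 -0.46805880095301955 0.00895887025492138 mean 0.5108170903204092 -0.4669234754497169
s0 184 82 disc [ 0.5386 -0.373   0.2235] carton ext 0.028 0.029 mid 0.5105077236769613 -0.46585868893679233 0.009593770320659457 mean 0.5105984743103497 -0.46732687525596006
rim h [0.0122 0.0149 0.0199] rim ax [0.376 0.378 0.57  0.571] ay [-0.524 -0.522 -0.213 -0.212]
((0.47388118505477905, -0.36796116828918457), (0.19450773298740387, 0.31260380148887634), 0.28246253728866577)
12 grasp [ 0.5439 -0.3718  0.2122] tcp [ 0.5439 -0.3718  0.2042] shift cm [37.1 28.1 -3.7]
15 grasp [ 0.5451 -0.3716  0.2095] tcp [ 0.5451 -0.3716  0.2015] shift cm [37.2 28.1 -4. ]
20 grasp [ 0.5472 -0.3712  0.2049] tcp [ 0.5472 -0.3712  0.1969] shift cm [37.5 28.1 -4.5]
```

Emit:
jog_arm(targets=[[[55,0,0,5,0],[55,2,1.5,9,0],[55,6,4.5,10,-1],[55,10,7.5,10,-2],[55,14,10.5,10,-3],[55,18,13.5,10,-4],[55,22,16.5,10,-4],[55,26,19.5,10,-4],[55,30,22.5,10,-4],[55,34,25.5,10,-4],[55,37.3,28.1,10,-4],[55,37.3,28.1,10,-4]]], grip_force=100)

```text
clock: 1.3
tool_pos: [0.5489, -0.3682, 0.3413]
ee_rot: [-0.001, 0.995, 0.096, -0.0]
ft_force: [0.0, -0.5, -0.3]
opening: 0.554
gripper_force: 0.0
```

Emit:
jog_arm(targets=[[[55,0,0,-2,0],[55,0,0,-5,0],[55,0,0,-8,0],[55,0,0,-8,0]]])

```text
clock: 1.7
tool_pos: [0.5444, -0.3712, 0.2576]
ee_rot: [-0.002, 0.996, 0.094, -0.002]
ft_force: [-0.5, 0.1, -0.2]
opening: 0.551
gripper_force: 0.0
```

```bash
python3 - <<'E'
from h import *
d=grab('scene','s1');cv2.imwrite('pics/s1c.png',cv2.resize(d['frame'][190:380,90:290],(800,600),interpolation=2)[:,:,::-1])
o=bot.get_obs();print(o['tool_pos'],o['ft_force'],o['clock'])
E
```

```text
[ 0.54492    -0.371503    0.26072513] [-0.5525104   0.3961377   1.12712403] 1.75
```

View pics/s1c.png

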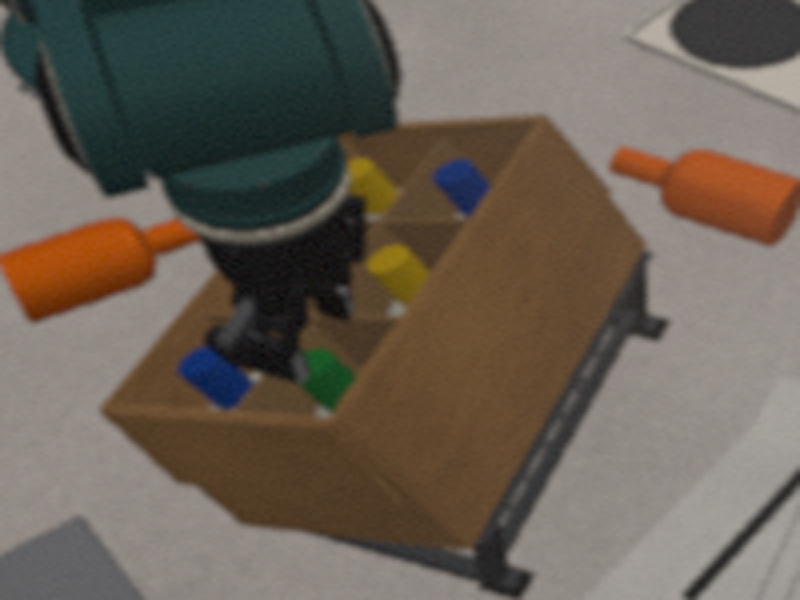

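The fingers straddle the green cap (crop 325,375) along the carton's level axis, about 6 cm above it. Now I'll descend and close.

Emit:
jog_arm(targets=[[[55,0.1,0,-2,0],[55,0.1,0,-4,0],[55,0.1,0,-5.2,0],[55,0.1,0,-6.1,0],[55,0.1,0,-6.1,0],[55,0.1,0,-6.1,0]]])

```text
clock: 2.35
tool_pos: [0.5469, -0.3718, 0.2024]
ee_rot: [0.0, 0.996, 0.094, 0.0]
ft_force: [0.3, -0.4, -0.1]
opening: 0.55
gripper_force: 0.0
```

Emit:
jog_arm(targets=[[[0,0,0,0,0],[0,0,0,0,0],[0,0,0,0,0],[0,0,0,0,0],[0,0,0,0,0],[0,0,0,0,0],[0,0,0,0,0],[0,0,0,0,0]]], grip_force=80)

```text
clock: 3.15
tool_pos: [0.5468, -0.3717, 0.2025]
ee_rot: [0.0, 0.996, 0.094, 0.0]
ft_force: [-3.3, 0.9, 6.4]
opening: 0.328
gripper_force: 78.8
```

Emit:
jog_arm(targets=[[[0,0,0,0.5,0],[0,-0.2,0,1.1,0],[0,-0.6,-0.1,2,0],[0,-1,-0.2,2.9,0],[0,-1.4,-0.3,3.8,0],[0,-1.8,-0.4,4.7,0],[0,-1.8,-0.4,4.7,0]]])

```text
clock: 3.85
tool_pos: [0.5285, -0.376, 0.2503]
ee_rot: [0.001, 0.996, 0.094, 0.001]
ft_force: [0.3, 0.0, -1.9]
opening: 0.328
gripper_force: 78.9
```

```bash
python3 - <<'E'
from h import *
d=grab('scene','s2');cv2.imwrite('pics/s2c.png',cv2.resize(d['frame'][190:380,90:290],(800,600),interpolation=2)[:,:,::-1])
o=bot.get_obs();print(o['tool_pos'],o['ft_force'],o['moment'],o['clock'])
E
```

```text
[ 0.5286427  -0.37580131  0.24925368] [ 0.38709824 -0.49971041 -2.44196219] [-0.02721758  0.06699343  0.04726867] 3.9
```

View pics/s2c.png

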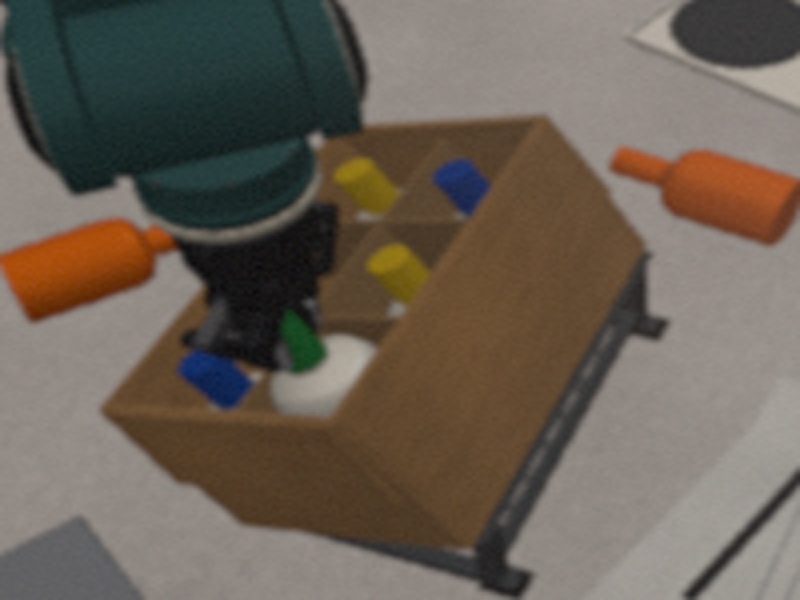

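The bottle is coming out cleanly (white shoulder at crop 325,375) and nothing is snagging. I'll keep drawing it along the carton axis.

Emit:
jog_arm(targets=[[[0,-0.4,-0.1,1,0],[0,-0.9,-0.2,2,0],[0,-1.4,-0.3,3,0],[0,-1.8,-0.4,4,0],[0,-2.3,-0.4,5,0],[0,-2.7,-0.5,6,0],[0,-3.2,-0.6,7,0],[0,-3.7,-0.7,8,0],[0,-4.1,-0.8,9,0],[0,-4.6,-0.9,10,0],[0,-5,-1,11,0],[0,-5.7,-1.1,12.5,0]]])

```text
clock: 5.1
tool_pos: [0.4714, -0.3865, 0.3735]
ee_rot: [-0.0, 0.996, 0.094, -0.0]
ft_force: [1.6, 0.2, -1.2]
opening: 0.333
gripper_force: 79.0
```

Emit:
jog_arm(targets=[[[0,-0.5,-0.1,2,0],[0,-0.7,-0.1,4,0],[0,-0.7,-0.1,5,0],[0,-0.7,-0.1,5,0],[0,-0.7,-0.1,5,0]]])

```text
clock: 5.6
tool_pos: [0.4648, -0.3876, 0.4226]
ee_rot: [-0.0, 0.996, 0.094, -0.0]
ft_force: [-0.4, -1.0, -2.7]
opening: 0.325
gripper_force: 79.0
```

```bash
python3 - <<'E'
from h import *
d=grab('scene','s3');grab('top','t3')
o=bot.get_obs();print(o['tool_pos'],o['ft_force'],o['moment'],o['clock'],o['q'])
E
```

```text
[ 0.4647932  -0.38746949  0.42203863] [ 0.06572917  0.05178486 -3.088011  ] [-0.02925293  0.06491147  0.0615637 ] 5.7 [-7.37069123e-01 -2.59773125e-02  1.29994063e+00 -5.37625321e-06
  1.86929000e+00  6.44600156e-01]
```

View pics/s3.png

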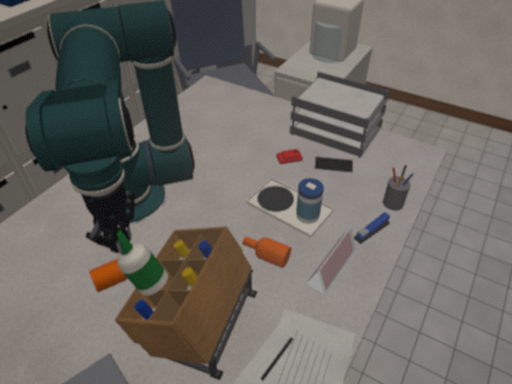

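The bottle is clear of the carton, held still leaning, at scene (145,270). I'll carry it across to the robot's side of the mat.

Emit:
jog_arm(targets=[[[0,0,1,0,0],[0,0,3.5,0,0],[0,0,7,0,0],[0,-0.5,11,0,0],[0,-1,15,0,0],[0,-1.5,19,0,0],[0,-2,23,0,0],[0,-2.5,27,0,0],[0,-3,31,0,0],[0,-3.5,35,0,0],[0,-4,39,0,0],[0,-4.4,43,0,0]]])

```text
clock: 6.9
tool_pos: [0.4196, 0.0443, 0.4231]
ee_rot: [-0.0, 0.996, 0.094, 0.0]
ft_force: [1.3, -0.7, -1.6]
opening: 0.327
gripper_force: 79.2
```

Emit:
jog_arm(targets=[[[0,0,4,0,0],[0,0,8,0,0],[0,0,12,0,0],[0,0,15.5,-1,0],[0,0,18.5,-3,0],[0,0,20.5,-6,0],[0,0,21.2,-9,0],[0,0,21.2,-12,0],[0,0,21.2,-14,0],[0,0,21.2,-15,0],[0,0,21.2,-15,0],[0,0,21.2,-15,0]]])

```text
clock: 8.1
tool_pos: [0.4207, 0.2546, 0.2744]
ee_rot: [-0.0, 0.996, 0.094, 0.001]
ft_force: [0.5, -0.4, -1.6]
opening: 0.328
gripper_force: 79.2
```

Emit:
jog_arm(targets=[[[0,0,0,0,0],[0,0,0,0,0],[0,0,0,0,0],[0,0,0,0,0],[0,0,0,0,0],[0,0,0,0,0]]], grip_force=30)

```text
clock: 8.7
tool_pos: [0.4208, 0.2545, 0.2733]
ee_rot: [-0.0, 0.996, 0.094, 0.0]
ft_force: [0.8, 0.4, -2.1]
opening: 0.329
gripper_force: 79.2
```

```bash
python3 - <<'E'
from h import *
d=grab('scene','s4');grab('top','t4');cv2.imwrite('pics/s4c.png',cv2.resize(d['frame'][60:260,160:360],(600,600),interpolation=2)[:,:,::-1])
o=bot.get_obs();print(o['tool_pos'],o['ft_force'],o['moment'],o['clock'],o['opening'])
E
```

```text
[0.42072594 0.25446198 0.27329378] [-0.2684024  -0.70654953 -2.10542159] [0.04889703 0.03026814 0.00672679] 8.8 0.32633673101423744
```

View pics/s4c.png

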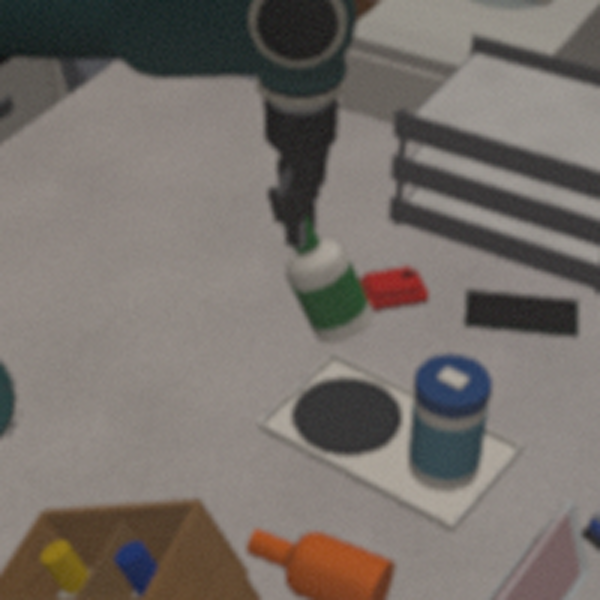

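The bottle at crop (330,290) is still tilted. The mat (347,415) and canister (450,420) are undisturbed. I'll lower it close to the mat before loosening the grip.

Emit:
jog_arm(targets=[[[0,0,0,-2,0],[0,0,0,-5,0],[0,0,0,-8,0],[0,0,0,-10.5,0],[0,0,0,-11.8,0],[0,0,0,-12.4,0],[0,0,0,-12.4,0],[0,0,0,-12.4,0]]], grip_force=20)

```text
clock: 9.6
tool_pos: [0.4212, 0.2547, 0.1505]
ee_rot: [-0.0, 0.996, 0.094, 0.001]
ft_force: [0.4, -0.0, -1.4]
opening: 0.326
gripper_force: 79.2
```

```bash
python3 - <<'E'
from h import *
d=grab('scene','s5');t=grab('top','t5');cv2.imwrite('pics/s5c.png',np.hstack([cv2.resize(d['frame'][140:260,220:340],(400,400),interpolation=2),cv2.resize(t['frame'][130:230,170:270],(400,400),interpolation=2)])[:,:,::-1])
o=bot.get_obs();print(o['tool_pos'],o['ft_force'],o['moment'],o['clock'],o['opening'],o['gripper_force'])
E
```

```text
[0.42115537 0.25469756 0.15051304] [-1.4963772   0.11074889 -2.07347805] [-0.07258112  0.01574381  0.03436717] 9.7 0.3281339459424983 79.19389843940735
```

View pics/s5c.png

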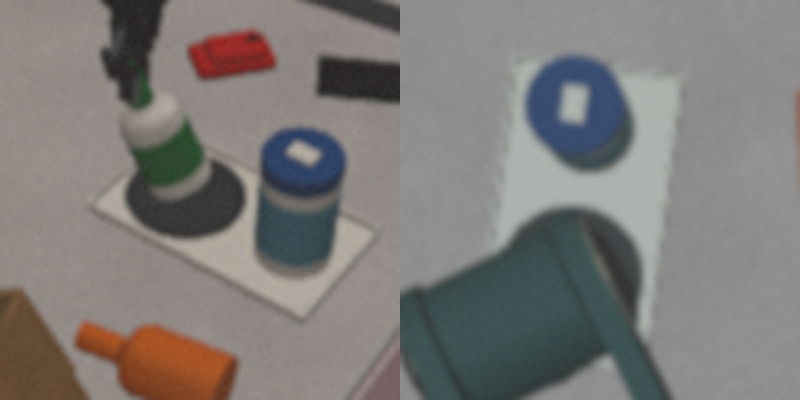

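Emit:
jog_arm(targets=[[[0,0,0,-0.4,0],[0,0,0,-0.7,0],[0,0,0,-1.0,0],[0,0,0,-1.0,0]]])

```text
clock: 10.1
tool_pos: [0.4217, 0.255, 0.1425]
ee_rot: [-0.001, 0.996, 0.094, 0.002]
ft_force: [-5.6, -2.2, 28.2]
opening: 0.332
gripper_force: 83.0
```

Emit:
jog_arm(targets=[[[31,0,0,0.2,0],[31,0,0,0.2,0],[31,0,0,0.2,0],[31,0,0,0.2,0]]], grip_force=20)

```text
clock: 10.5
tool_pos: [0.4212, 0.2548, 0.1428]
ee_rot: [-0.0, 0.996, 0.094, 0.001]
ft_force: [-3.3, -0.4, 11.8]
opening: 0.329
gripper_force: 80.5
```

Emit:
jog_arm(targets=[[[31,0.3,0.1,0,0],[31,0.6,0.1,0.05,0],[31,0.9,0.2,0.1,0],[31,1.2,0.2,0.1,0],[31,1.5,0.3,0.15,0],[31,1.8,0.3,0.15,0],[31,2.1,0.4,0.15,0],[31,2.4,0.5,0.15,0]]])

```text
clock: 11.3
tool_pos: [0.4451, 0.2598, 0.1441]
ee_rot: [-0.001, 0.996, 0.094, 0.001]
ft_force: [-3.2, 0.2, 12.3]
opening: 0.327
gripper_force: 83.3
```

```bash
python3 - <<'E'
from h import *
d=grab('scene','s6');cv2.imwrite('pics/s6c.png',cv2.resize(d['frame'][140:260,220:340],(600,600),interpolation=2)[:,:,::-1])
o=bot.get_obs();print(o['tool_pos'],o['ft_force'],o['moment'],o['clock'],o['opening'],o['gripper_force'])
E
```

```text
[0.44541882 0.25993711 0.14409242] [-3.21508399 -0.29550825 11.0447473 ] [-0.04220345  1.03652315  0.02990381] 11.35 0.33351900977078636 83.20467352867126
```

View pics/s6c.png

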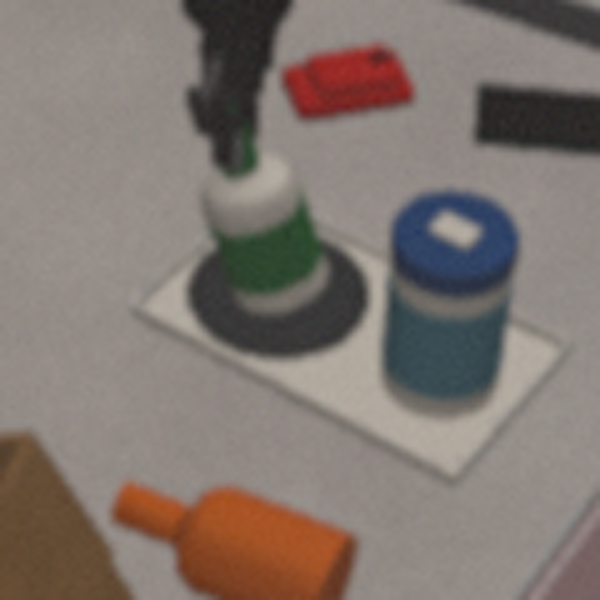

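The bottle is pivoting upright about its foot edge, and its foot at (280,290) stays on the mat. I'll continue the arc.

Emit:
jog_arm(targets=[[[31,0.3,0.1,0,0],[31,0.6,0.1,0,0],[31,1.0,0.2,-0.05,0],[31,1.4,0.3,-0.05,0],[31,1.8,0.3,-0.1,0],[31,2.2,0.4,-0.15,0],[31,2.6,0.5,-0.25,0],[31,3.0,0.6,-0.3,0],[31,3.4,0.6,-0.4,0],[31,3.4,0.6,-0.4,0]]])

```text
clock: 12.35
tool_pos: [0.48, 0.266, 0.1406]
ee_rot: [-0.001, 0.996, 0.094, 0.002]
ft_force: [1.9, 1.2, 12.0]
opening: 0.328
gripper_force: 91.8
```

```bash
python3 - <<'E'
from h import *
d=grab('scene','s7');cv2.imwrite('pics/s7c.png',cv2.resize(d['frame'][140:260,220:340],(600,600),interpolation=2)[:,:,::-1])
o=bot.get_obs();print(o['tool_pos'],o['ft_force'],o['moment'],o['clock'],o['opening'],o['gripper_force'])
E
```

```text
[0.47985259 0.26600992 0.14064479] [ 0.14565468  1.38478482 12.29329144] [ 0.19955315 -0.05341871 -0.03773171] 12.4 0.3293059141790829 91.73852562904358
```

View pics/s7c.png

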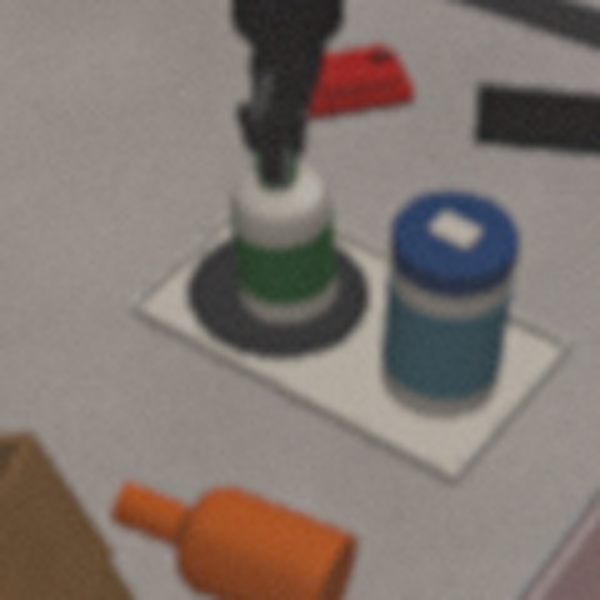

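The bottle is upright (axis about column 285) with its foot near the mat's centre. I'll ease off, release and retreat straight up.

Emit:
jog_arm(targets=[[[31,0,0,0.1,0],[31,0,0,0.1,0],[36,0,0,0.1,0],[42,0,0,0.1,0],[60,0,0,0.1,0],[60,0,0,0.1,0],[60,0,0,0.1,0],[60,0,0,0.1,0],[60,0,0,0.1,0]]])

```text
clock: 13.3
tool_pos: [0.4787, 0.2655, 0.1398]
ee_rot: [0.0, 0.996, 0.094, -0.0]
ft_force: [0.2, 0.6, -0.5]
opening: 0.597
gripper_force: 0.0
```

Emit:
jog_arm(targets=[[[60,0,0,1,0],[60,0,0,3,0],[60,0,0,6,0],[60,0,0,10,0],[60,0,0,14,0],[60,-4,-2,16,0],[60,-8,-4,16,0],[60,-8,-8,16,0],[60,-8,-12,16,0],[60,-8,-16,16,0],[60,-8,-20,16,0],[60,-8,-20,16,0]]])

```text
clock: 14.5
tool_pos: [0.3985, 0.062, 0.3009]
ee_rot: [0.0, 0.996, 0.092, 0.001]
ft_force: [-0.1, 0.7, 0.0]
opening: 0.601
gripper_force: 0.0
```

```bash
python3 - <<'E'
from h import *
d=grab('scene','s8');t=grab('top','t8');cv2.imwrite('pics/s8c.png',np.hstack([cv2.resize(d['frame'][140:260,220:340],(400,400),interpolation=2),cv2.resize(t['frame'][130:230,170:270],(400,400),interpolation=2)])[:,:,::-1])
P=pts(t);hsv=cv2.cvtColor(t['frame'],cv2.COLOR_RGB2HSV);m=cv2.inRange(hsv,(45,100,35),(85,255,255))>0;m[:150]=0;m[240:]=0;m[:,:180]=0;m[:,250:]=0
p=P[m];s=p[(p[:,2]>.145)&(p[:,2]<.18)];print(len(p),len(s),s.mean(0).round(3))
o=bot.get_obs();print(o['tool_pos'],o['ft_force'],o['clock'],o['opening'])
E
```

```text
35 35 [0.487 0.263 0.161]
[0.3986747  0.06485452 0.30062328] [-0.33386704  0.02612941 -0.71170375] 14.6 0.6011044808354215
```

View pics/s8c.png

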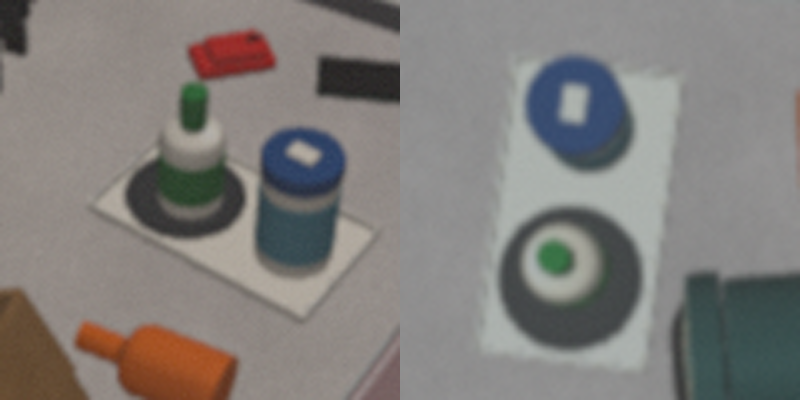

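The bottle stands upright and released, its cap about 7 mm from the mat's centre, with the canister, mouse and phone undisturbed. I'm handing it in.

```bash
python3 -c "
from rig import bot
print(bot.sign_off())"
```

```text
the job is handed in; nothing more can be done
None
```

The green-capped sanitiser bottle is out of the carton and standing upright and released, about 7 mm from the mat's centre, and the job was handed in at about 15 s; the sign-off gave no verdict.

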